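# Pack the desk caddy and cam its cover tight

### The arm

A 6-joint arm with a two-finger parallel gripper is mounted at the origin on the work surface. World frame = base frame: x ahead of the robot, y to its left, z up, the work surface at z = 0. Lengths are in m, angles in rad, forces in N, time in s.
With the tool pointing down it reaches from about 0.4 to 0.825 m from the base axis. Payload 7 kg.
Tool frame: the origin (TCP) lies between the finger pads; the fingertips stand 8 mm ahead of it and the grasp point (between the pads) lies 11 mm behind it (arm.finger_overhang is the distance from the TCP to the fingertips, in m); z points along the fingers, y is the line along which they close (so a half turn about z gives the same grasp; the last joint's range is limited). The gripper opens to 88 mm and grips with 3 to 60 N. Pads are 19 mm wide; open, the fingers measure 130 mm over their backs; the gripper's body (78 mm by 193 mm) begins 47 mm behind the grasp point.
Start: joints at [1.605, 0.359, 0.012, 0, -1.224, -0.288], TCP at [0.169, 0.653, 0.235] pointing down, gripper open.
Joint ranges: [-3.07, 3.07], [-1.43, 2.12], [-1.02, 1.25], [-3.03, 1.67], [-3.05, -0], [-3.03, 3.03]. Speed limits (rad/s): [2.39, 2.39, 3.01, 3.14, 3.14, 3.14].

### API

Orientations are given as [roll, pitch, yaw] about the fixed x, y, z axes, in that order (R = Rz(yaw) Ry(pitch) Rx(roll)).
In Python, from station import arm gives the robot as it stands.
- The arm moves only by the tool move_arm, never from a script. Its argument "rows" is text: rows parted by semicolons, each of 7 numbers parted by spaces: the turn, a rotation vector about the tool's x, y, z in degrees, then the shift along the tool's x, y, z in m, then the finger opening in m, from 0 to 0.0876. A call has 1 to 8 rows; each row shifts and turns the commanded pose from where the row before left it, along the tool's axes as they then stand; what a row does not reach is not made up. A row lasts 1/8 s, in which the tool goes at most 62.5 mm and 10.7 degrees, less where a joint would pass 70% of its speed; a pose out of reach is approached as far as the arm can. A call is refused whole if a number of a shift passes 0.0625 or a number of a turn 10.7, either way. A call with a gripper value outside its range is refused whole. The fingers move at their own pace and stop on an object; "squeeze" is the grip in N (left out, the last holds). Time passes only in rows, so rows that do not move let the fingers close. It gives the time, the measured TCP pose, the force, the opening and the grip force at its end, in the units of the state.
- arm.get_state(): the state, without advancing time (a new reading comes with each control period).
- arm.grab_frame(name): name is "scene" or "top" or "wrist"; returns (picture, depth): 420x560x3 uint8, blue, green, red; 420x560 float32, m along the optical axis (not along the pixel's ray), 0 where there is no reading.
- arm.camera_model(name): a dict with "mtx" (3x3 intrinsics, pixels), "camera_from_world" (4x4, takes a point from world to camera coordinates); the wrist camera has in their place "mount" (4x4, takes a point from camera to tool coordinates, whose origin is the TCP and whose axes are the flange's). Camera axes: x right, y down, z forward; pixel columns grow to the right and rows downward; lengths in m; the calibration is good to about 2 mm. A picture is of the moment at which its call begins: read the wrist's pose just before it. camera_model takes no time and is no camera call.
- arm.job_done(): hands the job in; it is judged then, once.
The state is a dict: "t": time; "q": joint angles; "qd": joint speeds; "joint_efforts": joint torques, N m; "eef_pos": TCP position; "ee_rot": TCP orientation; "force": force on the tool from outside, world axes, zero at the start; "moment": the same for the moment, N m; "width": finger opening in m; "gripper_force": force on a finger pad.
Only numpy, scipy, OpenCV 4.12 (cv2) and the standard library are available. Lean on these libraries where they do the work, as an engineer would, in place of code of your own. Each camera call takes 0.05 s, during which the arm holds its last target. There are 200 camera calls.

### The job

Put away the small stationery lying on the desk (whichever are there of the red sharpener, eraser, staple carton, correction tape, spare tape roll and memory stick) in the well of the plywood caddy: turn the red cam knob back to free, pull up the spring plunger knob to release the tinted cover, slide the cover open, and lay every piece inside. Then slide the cover back until the plunger drops into its slot again, and give the cam knob its full quarter turn clockwise so that it draws the cover up tight. Leave the stapler, sticky notes, tape dispenser and mug where they are.

Things in the scene. Friction and masses are not known exactly. Their poses are not given: they have to be found in the camera images.
- caddy: Birch plywood caddy fixed to the desk, 190 (x) by 415 (y) by 70 mm high; origin under it on the desk, its y runs from -190 to +225 mm. Open well at y -100 to +40, x -85 to +85 mm; solid end block with the cam at y below -100; deck at y above +40. A tinted orange cover (184 by 187 mm, top 79 mm above the desk) shuts the well and slides along +y over the deck.
- well_in (a point): Centre of the well's floor (caddy x 0, y -30 mm, 8 mm above the desk); axes as the caddy's. With the cover fully open the mouth of the well is free from caddy y -100 to +40 mm, 170 mm wide (x), rim 70 mm high; only the cover's strap (22 mm wide, at x 0, with a pin up to 89 mm high) juts in there, to y +16 mm. A piece is packed when it lies in the well, below the cover.
- cover (a joint): Slide of the cover along caddy +y, m: 0 = drawn tight against the end block, 0.155 = fully open. 1.2 N of friction; stays where left, but two sprung rubber bumpers on the end block push it back to about 0.005 if pushed tighter by hand and let go (0 N at 0.006, 5 N at 0). Starts at 0, held by the cam; once the cam is freed it sits near 0.005, held by the plunger.
- plunger (a joint): Lift of the spring plunger on the cover, m: 0 down, 0.014 upper stop. Its pin drops 8 mm into a slot in the deck that lets the cover move only from 0 to about 0.009. Lifted 0.0085 or more it frees the cover (3.6 N at rest, 6.5 N lifted); let go elsewhere the pin rides on the deck at about 0.008, and drops in by itself once the cover is back below 0.008.
- plunger_grip (a point): Grip point on the axis of the plunger's black upright round knob: 26 mm diameter, 28 mm high, with the plunger down 88 to 116 mm above the desk, this point at 106 mm (caddy x 0, y 55 mm plus the cover's slide). Moves with cover and plunger. The cover is pushed and pulled by this knob too.
- cam (a joint): Turn of the cam, rad: 0 free, 1.571 locked (stop), growing clockwise seen from above; stays where left; starts locked, at 1.42 to 1.57. With the cover at 0.009 or less its steel hook passes round the upright pin on the cover's strap and draws the cover tight (about 0.15 Nm), and past about 1.2 rad holds it. Turned with the cover farther open, the hook blocks the pin: turn it back.
- cam_grip (a point): Grip point on the cam's vertical axis (caddy x 0, y -155 mm), 116 mm above the desk, in the red T-bar: 56 mm long, 14 mm thick, 93 to 125 mm above the desk. The point's x axis runs along the bar; free, the bar lies along the caddy's x, locked along its y. Hub and hook below it reach up to 91 mm.
- sharpener: Red plastic sharpener block, 50 (x) by 26 (y) by 22 mm high, 30 g; origin in the middle of its underside. May be absent.
- eraser: White eraser in a blue sleeve, 56 (x) by 23 (y) by 14 mm high; origin in the middle of its underside. May be absent.
- staples: Small yellow and brown carton of staples, 60 (x) by 36 (y) by 22 mm high, 80 g; origin in the middle of its underside. May be absent.
- corrector: Green plastic correction-tape case, 64 (x) by 28 (y) by 18 mm high; origin in the middle of its underside. A white nose projects 7 mm at its -x end. May be absent.
- tape_roll: Spare roll of beige sticky tape lying flat, 47 mm diameter, 19 mm high, solid to the touch; origin in the middle of its underside. May be absent.
- memory_stick: Black memory stick with an orange patch: case 46 by 20 (y) by 12 mm high from x -30 to +16 mm, narrower steel plug (14 mm wide, 3 to 9 mm high) on to x +30 mm; origin on its underside. May be absent.
- stapler: Black stapler, 130 by 34 by 50 mm high, bystander at the back right; origin in the middle of its underside.
- sticky_notes: Yellow sticky-note block, 76 by 76 by 18 mm, bystander on the right among the stationery; origin in the middle of its underside.
- dispenser: Steel tape dispenser, 150 by 60 by 80 mm high, bystander at the back; origin in the middle of its underside.
- mug: Blue ceramic mug of pens, 80 mm diameter, 145 mm high with its pens, bystander behind the caddy; origin in the middle of its underside.

How it is judged:
On the way, in this order (a step that is already met when the one before it is completed fails the run):
1. the cam is turned back to free (below 0.3 rad) (value of joint cam below 0.3 rad), for 0.1 s.
2. the plunger is pulled and the cover slid open (by more than 125 mm) (value of joint cover above 0.125 m), for 0.2 s.
3. every piece of stationery lies in the well (x of sharpener in the frame of well_in between -0.085 and 0.085 m and y of sharpener in the frame of well_in between -0.07 and 0.07 m and z of sharpener in the frame of well_in between -0.005 and 0.055 m and x of eraser in the frame of well_in between -0.085 and 0.085 m and y of eraser in the frame of well_in between -0.07 and 0.07 m and z of eraser in the frame of well_in between -0.005 and 0.055 m and x of staples in the frame of well_in between -0.085 and 0.085 m and y of staples in the frame of well_in between -0.07 and 0.07 m and z of staples in the frame of well_in between -0.005 and 0.055 m and x of corrector in the frame of well_in between -0.085 and 0.085 m and y of corrector in the frame of well_in between -0.07 and 0.07 m and z of corrector in the frame of well_in between -0.005 and 0.055 m and x of tape_roll in the frame of well_in between -0.085 and 0.085 m and y of tape_roll in the frame of well_in between -0.07 and 0.07 m and z of tape_roll in the frame of well_in between -0.005 and 0.055 m and x of memory_stick in the frame of well_in between -0.085 and 0.085 m and y of memory_stick in the frame of well_in between -0.07 and 0.07 m and z of memory_stick in the frame of well_in between -0.005 and 0.055 m and value of joint cover above 0.03 m), for 0.2 s.
4. the cover is slid back and the plunger has dropped into its slot (value of joint cover below 0.01 m and value of joint plunger below 0.003 m), for 0.2 s.
At the end, for the whole second after the job is handed in: Every piece lies in the well, the cover is drawn tight (within 2 mm of closed), the plunger is down in its slot (within 3 mm) and the cam is turned by more than 1.35 rad (x of sharpener in the frame of well_in between -0.085 and 0.085 m and y of sharpener in the frame of well_in between -0.07 and 0.07 m and z of sharpener in the frame of well_in between -0.005 and 0.055 m and x of eraser in the frame of well_in between -0.085 and 0.085 m and y of eraser in the frame of well_in between -0.07 and 0.07 m and z of eraser in the frame of well_in between -0.005 and 0.055 m and x of staples in the frame of well_in between -0.085 and 0.085 m and y of staples in the frame of well_in between -0.07 and 0.07 m and z of staples in the frame of well_in between -0.005 and 0.055 m and x of corrector in the frame of well_in between -0.085 and 0.085 m and y of corrector in the frame of well_in between -0.07 and 0.07 m and z of corrector in the frame of well_in between -0.005 and 0.055 m and x of tape_roll in the frame of well_in between -0.085 and 0.085 m and y of tape_roll in the frame of well_in between -0.07 and 0.07 m and z of tape_roll in the frame of well_in between -0.005 and 0.055 m and x of memory_stick in the frame of well_in between -0.085 and 0.085 m and y of memory_stick in the frame of well_in between -0.07 and 0.07 m and z of memory_stick in the frame of well_in between -0.005 and 0.055 m and value of joint cover below 0.002 m and value of joint plunger below 0.003 m and value of joint cam above 1.35 rad); the robot touches nothing.
It fails at once if the stapler is moved by more than 30 mm (distance of stapler from where it was at the start of the episode above 0.03 m).
It fails at once if the sticky notes is moved by more than 30 mm (distance of sticky_notes from where it was at the start of the episode above 0.03 m).
It fails at once if the dispenser is moved by more than 30 mm (distance of dispenser from where it was at the start of the episode above 0.03 m).
It fails at once if the mug is moved by more than 30 mm (distance of mug from where it was at the start of the episode above 0.03 m).
It fails at once if the mug is tipped over (angle between mug's own z axis and vertical above 0.5 rad).
Of sharpener, eraser, staples, corrector, tape_roll, memory_stick only 4 to 6 are there at a start; the rules pass over those that are not, and their reading is None.
At some moment in a run one of sharpener, eraser, staples, corrector, tape_roll, memory_stick may be knocked a few centimetres aside while the robot is not near it.
Once in a run the grip may slacken for a moment while it holds something.
It also fails if it takes over 210 s, if anything falls off the work surface, if the arm or the gripper's body presses on something with over 40 N, if the wrist force passes 120 N, or if a joint passes its speed limit or range.

## Working session

There is one attempt and no reset: what is moved stays moved. The work goes in short steps, Python scripts to look and compute and a tool call to move; the robot and the scene stay as the last step left them, time stands still between calls to the robot, and variables do not carry over. Pictures are saved under pics/ and viewed, at most 14 in all, crops included, and the job is handed in when it is done.

Besides the shell and the picture viewer there is one more tool, called as name(argument=value, ...), one argument or row to a line, values as JSON. move_arm: Moves the arm, as the interface text tells. Its arguments: {"type":"object","properties":{"rows":{"type":"string"},"squeeze":{"type":"number"}},"required":["rows"]}

```bash
mkdir -p pics; ls
cat > h.py <<'E'
import numpy as np, cv2
from scipy.spatial.transform import Rotation as R
from station import arm
def T(s):
    M=np.eye(4); M[:3,:3]=R.from_euler('xyz',s['ee_rot']).as_matrix(); M[:3,3]=s['eef_pos']; return M
def grab(n):
    s=arm.get_state(); im,d=arm.grab_frame(n); c=arm.camera_model(n); K=np.array(c['mtx'])
    W=T(s)@np.array(c['mount']) if n=='wrist' else np.linalg.inv(np.array(c['camera_from_world']))
    return im,d,K,W
def ray(px,K,W,z):
    px=np.atleast_2d(px).astype(float); r=np.c_[px,np.ones(len(px))]@np.linalg.inv(K).T@W[:3,:3].T
    return W[:3,3]+r*((z-W[2,3])/r[:,2])[:,None]
def cloud(d,K,W):
    v,u=np.mgrid[:d.shape[0],:d.shape[1]]; p=np.stack([u,v,np.ones_like(u)],-1)@np.linalg.inv(K).T*d[...,None]
    return p@W[:3,:3].T+W[:3,3]
E
python3 - <<'E'
from h import *
s=arm.get_state(); print(s)
for n in ('top','scene','wrist'):
    im,d,K,W=grab(n); cv2.imwrite(f'pics/{n}0.png',im); np.savez(f'{n}0.npz',im=im,d=d,K=K,W=W); print(n,K.round(1).tolist(),W.round(3).tolist())
E
```

```text
pics
{'t': 0.0, 'q': array([ 1.60507870e+00,  3.59390321e-01,  1.10590347e-02, -3.20028617e-04,
       -1.22414690e+00, -2.88056773e-01]), 'qd': array([ 2.74332180e-04, -6.71378161e-05,  5.57741060e-04, -1.33865557e-03,
       -2.21376265e-05, -2.43528708e-05]), 'joint_efforts': array([ 2.03467163e-03, -5.82731438e+01,  2.93045783e+01,  6.99692577e+00,
        6.83535865e-03, -1.56391293e-04]), 'eef_pos': array([0.16940993, 0.65288969, 0.23362599]), 'ee_rot': array([ 3.13989462e+00, -1.89388211e-04, -2.53883218e-01]), 'force': array([-0.17392399,  0.85414102, -0.75436736]), 'moment': array([-0.03837007,  0.00141448,  0.01306854]), 'gripper_force': 0.0, 'width': 0.08765377716204302}
top [[491.9, 0.0, 277.5], [0.0, 491.9, 207.8], [0.0, 0.0, 1.0]] [[0.042, -0.976, 0.214, 0.366], [-0.999, -0.042, 0.003, -0.083], [0.006, -0.214, -0.977, 1.166], [0.0, 0.0, 0.0, 1.0]]
scene [[456.8, 0.0, 276.4], [0.0, 456.8, 203.8], [0.0, 0.0, 1.0]] [[0.85, 0.364, -0.38, 0.961], [0.526, -0.611, 0.592, -0.686], [-0.017, -0.703, -0.711, 0.797], [0.0, 0.0, 0.0, 1.0]]
wrist [[375.2, 0.0, 279.5], [0.0, 375.2, 204.5], [0.0, 0.0, 1.0]] [[-0.25, -0.936, -0.247, 0.235], [-0.968, 0.243, 0.062, 0.636], [0.002, 0.255, -0.967, 0.385], [0.0, 0.0, 0.0, 1.0]]
```

View pics/top0.png

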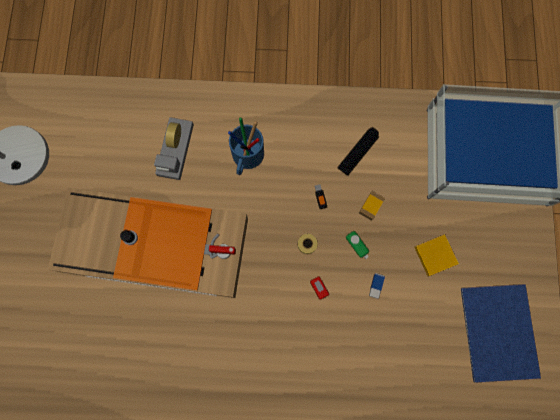

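View pics/scene0.png

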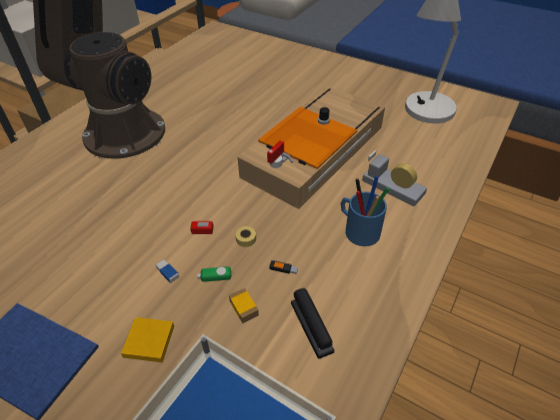

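Both views show all six pieces. In the top view, pixel positions are: stick (320,197), carton (372,206), tape roll (308,244), corrector (357,244), sharpener (320,288), eraser (377,286). The caddy has its cam at (222,250) and the plunger at (128,237).

```bash
cat > m.py <<'E'
from h import *
Z=np.load('top0.npz'); im,d,K,W=[Z[k] for k in ('im','d','K','W')]
hsv=cv2.cvtColor(im,cv2.COLOR_BGR2HSV); P=cloud(d,K,W)
def show(n,u0,v0,u1,v1,lo,hi,z):
    m=np.zeros(hsv.shape[:2],np.uint8); m[v0:v1,u0:u1]=cv2.inRange(hsv[v0:v1,u0:u1],lo,hi)
    cs=max(cv2.findContours(m,0,1)[0],key=cv2.contourArea)
    w=ray(cs[:,0,:],K,W,z)[:,:2]; r=cv2.minAreaRect((w*1000).astype(np.float32)); k=(m>0)&(d>0)
    b=cv2.boxPoints(r); e=[b[1]-b[0],b[2]-b[1]]; e=max(e,key=np.linalg.norm)
    print(n,len(cs),np.round(r[0]),'size',np.round(r[1]),'long deg',round(np.degrees(np.arctan2(e[1],e[0]))%180,1),'z',np.percentile(P[k][:,2],[5,50,95]).round(3))
    return r
show('sharp',300,268,340,308,(0,130,60),(12,255,255),.018)
show('sharp2',300,268,340,308,(168,130,60),(180,255,255),.018)
show('eraserblue',360,265,395,305,(95,120,50),(130,255,255),.012)
show('eraserwhite',360,265,395,305,(0,0,150),(180,70,255),.012)
show('staples',350,185,390,225,(18,160,80),(35,255,255),.022)
show('corr',340,225,380,265,(50,100,40),(90,255,255),.016)
show('roll',292,228,325,260,(18,60,120),(40,255,255),.019)
show('stickblack',308,180,335,215,(0,0,0),(180,255,50),.011)
show('stickorange',308,180,335,215,(5,180,150),(18,255,255),.012)
show('cover',90,180,230,310,(4,180,120),(18,255,255),.079)
show('bar',200,230,250,270,(0,150,80),(4,255,255),.125)
show('knob',110,220,145,255,(0,0,0),(180,255,45),.116)
show('notes',405,225,470,285,(18,150,80),(35,255,255),.018)
show('stapler',330,120,385,180,(0,0,0),(180,255,50),.05)
s=cv2.resize(im[170:310,40:260],None,fx=3.6,fy=3.6,interpolation=2); cv2.imwrite('pics/cad.png',s)
E
python3 m.py
```

```text
sharp 56 [ 433. -183.] size [51. 27.] long deg 30.6 z [0.007 0.022 0.026]
sharp2 1 [ 416. -192.] size [0. 0.] long deg 0.0 z [0.021 0.023 0.024]
eraserblue 41 [ 452. -319.] size [23. 31.] long deg 165.8 z [0.011 0.016 0.019]
eraserwhite 28 [ 426. -311.] size [16. 15.] long deg 74.0 z [0.012 0.016 0.018]
staples 53 [ 634. -305.] size [38. 42.] long deg 151.4 z [0.019 0.023 0.026]
corr 77 [ 539. -270.] size [61. 27.] long deg 36.3 z [0.014 0.018 0.022]
roll 68 [ 535. -152.] size [47. 46.] long deg 73.7 z [-0.001  0.018  0.023]
stickblack 69 [ 645. -183.] size [44. 19.] long deg 15.1 z [0.008 0.013 0.016]
stickorange 17 [ 642. -184.] size [16. 10.] long deg 15.0 z [0.009 0.012 0.017]
cover 352 [514. 173.] size [187. 184.] long deg 84.1 z [0.077 0.08  0.083]
bar 68 [499.  36.] size [54. 14.] long deg 86.7 z [0.119 0.126 0.129]
knob 34 [519. 242.] size [28. 24.] long deg 49.6 z [0.096 0.115 0.12 ]
notes 118 [ 520. -455.] size [77. 82.] long deg 114.1 z [0.011 0.019 0.022]
stapler 100 [ 759. -268.] size [ 31. 134.] long deg 143.5 z [0.011 0.046 0.052]
```

View pics/wrist0.png

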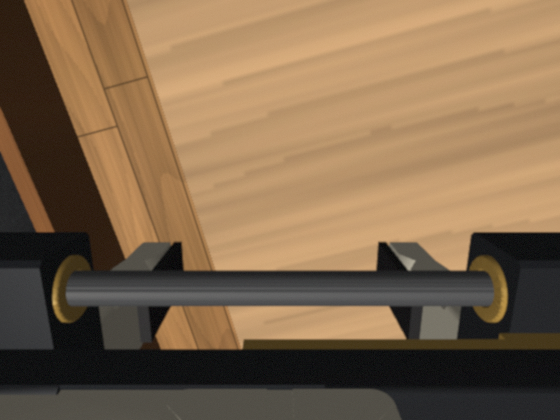

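```bash
cat >> h.py <<'E'
O=np.array([.514,.189]); CY=np.radians(-5.7)
def cad(x,y): c,s=np.cos(CY),np.sin(CY); return O+np.array([c*x-s*y,s*x+c*y])
def plan(*wps):
    "waypoints (x,y,z,yaw deg) -> per leg the turn (deg about tool z), shift in tool axes, rows needed"
    s=arm.get_state(); p=np.array(s['eef_pos']); y=np.degrees(s['ee_rot'][2])
    print('now',p.round(4),round(y,1),np.round(s['ee_rot'][:2],3),'w',round(s['width'],4),'F',np.round(s['force'],1),'g',round(s['gripper_force'],1),'t',round(s['t'],1))
    for w in wps:
        a=(y-w[3]+180)%360-180; n=int(np.ceil(abs(a)/10.6)); y=w[3]; M=R.from_euler('xyz',[np.pi,0,np.radians(y)]).as_matrix()
        d=M.T@(np.array(w[:3])-p); p=np.array(w[:3]); k=int(np.ceil(np.linalg.norm(d)/.06))
        print('turn',n,'x',round(a/max(n,1),2),'| shift',k,'x',(d/max(k,1)).round(4).tolist())
E
python3 -c "
from h import *
c=cad(0,-155);print(c,cad(0,55));plan((*c,.2,-93.3),(*c,.104,-93.3))"
```

```text
[ -14.88056121 -154.04461334] [ 5.97658624 54.91705635]
now [0.1694 0.6531 0.2339] -14.5 [ 3.14 -0.  ] w 0.0881 F [ 0.   0.2 -0. ] g 0.0 t 0.1
turn 8 x 9.84 | shift 2591 x [0.0599, 0.0024, 0.0]
turn 0 x 0.0 | shift 2 x [0.0, -0.0, 0.048]
```

```bash
sed -i 's/return O+np.array(\[c\*x-s\*y,s\*x+c\*y\])/return O+np.array([c*x-s*y,s*x+c*y])\/1000/' h.py
python3 -c "
from h import *
c=cad(0,-155);print(c,cad(0,55));plan((*c,.2,-93.3),(*c,.104,-93.3))"
```

```text
[0.49860544 0.03476639] [0.51946259 0.24372806]
now [0.1694 0.6531 0.2339] -14.5 [ 3.14 -0.  ] w 0.0881 F [ 0.   0.2 -0. ] g 0.0 t 0.1
turn 8 x 9.84 | shift 12 x [0.0499, -0.0304, 0.0028]
turn 0 x 0.0 | shift 2 x [0.0, -0.0, 0.048]
```

move_arm(
  rows="0 0 9.85 0 0 0 0.0876;0 0 9.85 0 0 0 0.0876;0 0 9.85 0 0 0 0.0876;0 0 9.85 0 0 0 0.0876;0 0 9.85 0 0 0 0.0876;0 0 9.85 0 0 0 0.0876;0 0 9.85 0 0 0 0.0876;0 0 9.85 0 0 0 0.0876",
  squeeze=30,
)

```text
t: 1.15
eef_pos: [0.1695, 0.6532, 0.2342]
ee_rot: [3.142, -0.001, -1.635]
force: [-0.7, 0.5, -0.3]
width: 0.0879
gripper_force: 0.0
```

move_arm(
  rows="0 0 0 0.05 -0.03 0.003 0.0876;0 0 0 0.05 -0.03 0.003 0.0876;0 0 0 0.05 -0.03 0.003 0.0876;0 0 0 0.05 -0.03 0.003 0.0876;0 0 0 0.05 -0.03 0.003 0.0876;0 0 0 0.05 -0.03 0.003 0.0876",
)

```text
t: 1.9
eef_pos: [0.3322, 0.3415, 0.2165]
ee_rot: [-3.141, 0.0, -1.629]
force: [0.7, 0.7, 0.5]
width: 0.0877
gripper_force: 0.0
```

move_arm(
  rows="0 0 0 0.05 -0.03 0.003 0.0876;0 0 0 0.05 -0.03 0.003 0.0876;0 0 0 0.05 -0.03 0.003 0.0876;0 0 0 0.05 -0.03 0.003 0.0876;0 0 0 0.05 -0.03 0.003 0.0876;0 0 0 0.05 -0.03 0.003 0.05;0 0 0 0 0 0 0.05;0 0 0 0 0 0 0.05",
)

```text
t: 2.9
eef_pos: [0.4937, 0.033, 0.1983]
ee_rot: [3.141, -0.0, -1.631]
force: [0.5, 0.8, 0.0]
width: 0.063
gripper_force: 0.0
```

```bash
python3 -c "
from h import *
c=cad(0,-155);plan((*c,.104,-93.3))
im,d,K,W=grab('wrist');cv2.imwrite('pics/w1.png',im)"
```

```text
now [0.4937 0.033  0.1983] -93.4 [ 3.141 -0.   ] w 0.063 F [0.5 0.8 0. ] g 0.0 t 2.9
turn 1 x -0.13 | shift 2 x [-0.001, -0.0024, 0.0471]
```

View pics/w1.png

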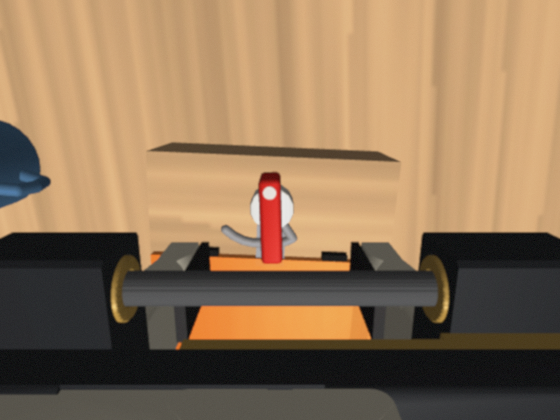

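The wrist view shows the bar at u≈270, v 173–262, between the fingers. I'll check its position by casting a ray onto the plane at z = 0.125.

```bash
python3 -c "
from h import *
im,d,K,W=grab('wrist');h=cv2.cvtColor(im,cv2.COLOR_BGR2HSV);m=cv2.inRange(h,(0,150,80),(4,255,255))
c=max(cv2.findContours(m,0,1)[0],key=cv2.contourArea);r=cv2.minAreaRect((1000*ray(c[:,0],K,W,.125)[:,:2]).astype(np.float32));print(r)
t=c[:,0][c[:,0,1]<176].mean(0);print(t,ray(t,K,W,.125), ray([[283,178],[255,178]],K,W,.125))"
```

```text
((498.23828125, 32.53459930419922), (58.11672592163086, 12.964134216308594), 87.8238296508789)
[270.         172.73684211] [[0.4965792  0.00402863 0.125     ]] [[0.4889013  0.00771072 0.125     ]
 [0.50588387 0.00673265 0.125     ]]
```

move_arm(
  rows="0 0 0 -0.0005 -0.0045 0.047 0.05;0 0 0 0 0 0.047 0.05;0 0 0 0 0 0 0.05;0 0 0 0 0 0 0;0 0 0 0 0 0 0;0 0 0 0 0 0 0;0 0 0 0 0 0 0",
  squeeze=25,
)

```text
t: 3.88
eef_pos: [0.4988, 0.0338, 0.1054]
ee_rot: [-3.14, 0.001, -1.629]
force: [3.5, -0.8, -0.6]
width: 0.0153
gripper_force: 3.2
```

move_arm(
  rows="0 0 0 0 0 0 0;0 0 0 0 0 0 0;0 0 -7 0 0 0 0;0 0 -7 0 0 0 0;0 0 -7 0 0 0 0;0 0 -7 0 0 0 0;0 0 -7 0 0 0 0;0 0 -7 0 0 0 0",
)

```text
t: 4.88
eef_pos: [0.5006, 0.0341, 0.1054]
ee_rot: [-3.138, -0.002, -0.892]
force: [7.9, -0.2, 0.5]
width: 0.0136
gripper_force: 25.0
```

move_arm(
  rows="0 0 -7 0 0 0 0;0 0 -7 0 0 0 0;0 0 -7 0 0 0 0;0 0 -7 0 0 0 0;0 0 -7 0 0 0 0;0 0 -7 0 0 0 0;0 0 -2 0 0 0 0;0 0 0 0 0 0 0",
)

```text
t: 5.88
eef_pos: [0.5003, 0.0351, 0.1052]
ee_rot: [-3.139, -0.003, -0.127]
force: [3.9, 12.8, 2.5]
width: 0.014
gripper_force: 15.1
```

move_arm(
  rows="0 0 0 0 0 0 0.06;0 0 0 0 0 0 0.06;0 0 0 0 0 0 0.06;0 0 0 0 0 -0.05 0.06;0 0 0 0 0 -0.03 0.06;0 0 0 0 0 0 0.06",
)

```text
t: 6.62
eef_pos: [0.4996, 0.0339, 0.1869]
ee_rot: [-3.139, -0.004, -0.128]
force: [0.5, -0.3, -0.1]
width: 0.059
gripper_force: 0.0
```

```bash
python3 -c "
from h import *
im,d,K,W=grab('top');cv2.imwrite('pics/top1.png',im)
c=cad(0,60);plan((*c,.18,-5.7),(*c,.101,-5.7))
h=cv2.cvtColor(im,cv2.COLOR_BGR2HSV)
for n,a,b,z in (('bar',(0,150,80),(4,255,255),.125),('knob',(0,0,0),(180,255,45),.116),('cover',(4,180,120),(18,255,255),.079)):
  m=cv2.inRange(h,a,b);m[:,:90]=0;m[:,250:]=0;m[:180]=0;m[310:]=0
  if n=='knob':m[:,145:]=0
  k=cv2.findContours(m,0,1)[0]
  if k: print(n,cv2.minAreaRect((1000*ray(max(k,key=cv2.contourArea)[:,0],K,W,z)[:,:2]).astype(np.float32)))
"
```

```text
now [0.4986 0.0337 0.1853] -7.4 [-3.14e+00 -1.00e-03] w 0.0595 F [ 0.8  0.8 -0.4] g 0.0 t 6.7
turn 1 x -1.66 | shift 4 x [-0.0, -0.054, 0.0013]
turn 0 x 0.0 | shift 2 x [0.0, -0.0, 0.0395]
bar ((476.32171630859375, 38.548545837402344), (10.584714889526367, 10.731523513793945), 2.417436122894287)
knob ((451.8061828613281, 252.93032836914062), (48.639217376708984, 119.04594421386719), 17.309362411499023)
cover ((462.1317138671875, 180.468017578125), (184.67019653320312, 79.04270935058594), 84.10787963867188)
```

Occluded from the top, so I'll use the wrist view once the gripper is over the knob.

move_arm(
  rows="0 0 -1.7 0 0 0 0.06;0 0 0 0 -0.054 0 0.06;0 0 0 0 -0.054 0 0.06;0 0 0 0 -0.054 0 0.06;0 0 0 0 -0.053 0 0.06;0 0 0 0 0 0 0.06;0 0 0 0 0 0 0.06",
)

```text
t: 7.55
eef_pos: [0.5188, 0.2471, 0.1831]
ee_rot: [3.139, 0.002, -0.097]
force: [-0.4, -0.4, 0.3]
width: 0.0599
gripper_force: 0.0
```

```bash
python3 -c "
from h import *
im,d,K,W=grab('wrist');cv2.imwrite('pics/w2.png',im);P=cloud(d,K,W)
m=(P[...,2]>.11)&(P[...,2]<.121)&(d>0)&(abs(P[...,0]-.52)<.04)&(abs(P[...,1]-.249)<.04)
q=P[m];print(len(q),q.mean(0),(q.min(0)+q.max(0))/2,q.max(0)-q.min(0))
c=cad(0,60);plan((*c,.101,-5.7))"
```

```text
1386 [0.52183075 0.24870093 0.11649687] [0.52105198 0.24876567 0.11447445] [0.02532285 0.02539478 0.00879325]
now [0.519  0.2467 0.1835] -5.6 [3.14e+00 2.00e-03] w 0.0603 F [0.7 0.2 0.3] g 0.0 t 7.6
turn 1 x 0.08 | shift 2 x [0.0004, -0.001, 0.0413]
```

View pics/w2.png

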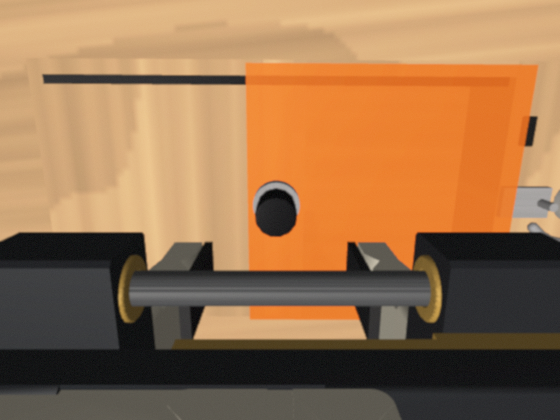

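The knob at (276,205) measures (0.5215, 0.2487) with its top at 0.116, which agrees with the model. Next: grip it, lift 12 mm and slide.

move_arm(
  rows="0 0 0 0.002 -0.002 0.041 0.06;0 0 0 0 0 0.041 0.06;0 0 0 0 0 0 0;0 0 0 0 0 0 0;0 0 0 0 0 0 0;0 0 0 0 0 0 0;0 0 0 0 0 0 0",
  squeeze=40,
)

```text
t: 8.48
eef_pos: [0.5223, 0.2498, 0.1039]
ee_rot: [-3.14, -0.002, -0.098]
force: [-1.5, -0.2, 7.7]
width: 0.0251
gripper_force: 40.0
```

move_arm(
  rows="0 0 0 0 0 -0.004 0;0 0 0 0 0 -0.004 0;0 0 0 0 0 -0.004 0;0 0 0 0 0 0 0;0 0 0 0 0 0 0",
)

```text
t: 9.1
eef_pos: [0.5221, 0.2496, 0.1144]
ee_rot: [-3.141, -0.0, -0.099]
force: [5.3, 2.4, -7.1]
width: 0.0249
gripper_force: 40.0
```

move_arm(
  rows="0 0 0 0 -0.01 -0.001 0;0 0 0 0 -0.02 0 0;0 0 0 0 -0.03 0 0;0 0 0 0 -0.03 0 0;0 0 0 0 -0.03 0 0;0 0 0 0 -0.022 0 0;0 0 0 0 -0.007 0 0;0 0 0 0 0 0 0",
)

```text
t: 10.1
eef_pos: [0.5373, 0.3978, 0.1148]
ee_rot: [3.141, -0.001, -0.098]
force: [8.0, -0.5, -6.6]
width: 0.0248
gripper_force: 40.0
```

move_arm(
  rows="0 0 0 0 0 0 0.06;0 0 0 0 0 0 0.06;0 0 0 0 0 0 0.06;0 0 0 0 0 -0.06 0.06;0 0 0 0 0 -0.06 0.06;0 0 0 -0.05 -0.03 0 0.06;0 0 0 -0.03 -0.03 0 0.06;0 0 0 0 0 0 0.06",
)

```text
t: 11.1
eef_pos: [0.4606, 0.4671, 0.236]
ee_rot: [-3.141, 0.0, -0.095]
force: [0.6, -0.7, 0.3]
width: 0.06
gripper_force: 0.0
```

```bash
cat > find.py <<'E'
from h import *
import sys
SP={'sharpener':((0,150,60),(4,255,255),.018),'eraser':((95,120,50),(130,255,255),.012),'staples':((18,160,80),(35,255,255),.022),
'corrector':((50,100,40),(90,255,255),.016),'stick':((0,0,0),(180,255,50),.011),'roll':((18,60,120),(40,160,255),.019)}
def pieces(im,K,W):
    h=cv2.cvtColor(im,cv2.COLOR_BGR2HSV); out={}
    for n,(a,b,z) in SP.items():
        best=[]
        for c in cv2.findContours(cv2.inRange(h,a,b),0,1)[0]:
            if cv2.contourArea(c)<30: continue
            w=(1000*ray(c[:,0],K,W,z)[:,:2]).astype(np.float32); r=cv2.minAreaRect(w)
            L,S=max(r[1]),min(r[1])
            if L>75 or S<13 or not(350<r[0][0]<800 and -420<r[0][1]<350): continue
            bx=cv2.boxPoints(r); e=max([bx[1]-bx[0],bx[2]-bx[1]],key=np.linalg.norm)
            best.append((np.round(r[0]).tolist(),[round(float(L)),round(float(S))],round(float(np.degrees(np.arctan2(e[1],e[0])))%180,1)))
        out[n]=best
    return out
if __name__=='__main__':
    im,d,K,W=grab('top'); cv2.imwrite(f'pics/t{sys.argv[1]}.png',im)
    for n,b in pieces(im,K,W).items(): print(n,b)
    plan()
E
python3 find.py 2
```

```text
sharpener [([433.0, -183.0], [48, 25], 30.3), ([512.0, 48.0], [60, 14], 172.4)]
eraser [([452.0, -319.0], [30, 23], 164.8)]
staples [([634.0, -304.0], [43, 37], 151.3)]
corrector [([539.0, -270.0], [61, 27], 36.3)]
stick [([536.0, -154.0], [19, 18], 137.2), ([644.0, -183.0], [44, 19], 15.1), ([739.0, -17.0], [71, 34], 124.8), ([778.0, 23.0], [74, 39], 27.3)]
roll [([535.0, -153.0], [48, 45], 47.0), ([792.0, 194.0], [47, 21], 175.2)]
now [0.4615 0.4661 0.2359] -5.5 [-3.141  0.   ] w 0.0598 F [-0.2 -0.6 -0.5] g 0.0 t 11.2
```

View pics/t2.png

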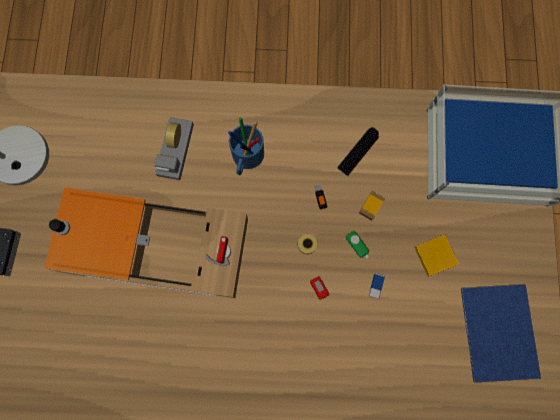

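The cover is open: its edge is at u≈145, the well spans u 140–205, and the bar now lies along caddy x. Next I'll measure the full outlines of the two-coloured pieces.

Run:
```python
from h import *
im,d,K,W=grab('top');P=cloud(d,K,W);h=cv2.cvtColor(im,cv2.COLOR_BGR2HSV)
for n,c,z in (('eraser',(.44,-.316),.014),('staples',(.634,-.305),.022),('stick',(.647,-.182),.012),('corr',(.539,-.27),.018),('sharp',(.433,-.183),.022)):
    G=ray(np.stack(np.meshgrid(range(560),range(420)),-1).reshape(-1,2),K,W,z).reshape(420,560,3)
    m=(np.hypot(G[...,0]-c[0],G[...,1]-c[1])<.05)
    bg=np.median(im[m],0); diff=np.abs(im.astype(int)-bg).sum(-1); k=(m&(diff>70)).astype(np.uint8)
    k=cv2.morphologyEx(k,cv2.MORPH_OPEN,np.ones((2,2)))
    ct=max(cv2.findContours(k,0,1)[0],key=cv2.contourArea)
    r=cv2.minAreaRect((1000*ray(ct[:,0],K,W,z)[:,:2]).astype(np.float32)); b=cv2.boxPoints(r);e=max([b[1]-b[0],b[2]-b[1]],key=np.linalg.norm)
    print(n,np.round(r[0]),np.round(r[1]),round(np.degrees(np.arctan2(e[1],e[0]))%180,1))
cr=np.hstack([cv2.resize(im[v-20:v+20,u-20:u+20],None,fx=8,fy=8,interpolation=2) for u,v in((377,286),(372,206))]);cv2.imwrite('pics/cr.png',cr)
c=np.array([.433,-.183]);plan((*c,.15,-149.7),(*c,.012,-149.7))
```

```text
eraser [ 442. -318.] [26. 53.] 164.8
staples [ 629. -305.] [36. 65.] 152.3
stick [ 642. -185.] [48. 22.] 16.1
corr [ 534. -274.] [71. 30.] 37.0
sharp [ 431. -185.] [51. 28.] 30.6
now [0.4622 0.4654 0.2357] -5.6 [3.141 0.   ] w 0.0602 F [ 0.2  0.5 -0.1] g 0.0 t 11.2
turn 14 x 10.29 | shift 11 x [0.032, -0.0496, 0.0078]
turn 0 x 0.0 | shift 3 x [0.0, -0.0, 0.046]
```

View pics/cr.png

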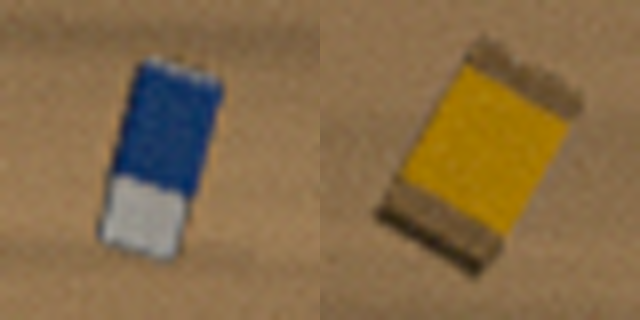

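move_arm(
  rows="0 0 10.3 0 0 0 0.06;0 0 10.3 0 0 0 0.06;0 0 10.3 0 0 0 0.06;0 0 10.3 0 0 0 0.06;0 0 10.3 0 0 0 0.06;0 0 10.3 0 0 0 0.06;0 0 10.3 0 0 0 0.06",
  squeeze=20,
)

```text
t: 12.08
eef_pos: [0.4635, 0.4641, 0.2355]
ee_rot: [3.141, -0.0, -1.364]
force: [-0.2, -0.1, -0.5]
width: 0.0602
gripper_force: 0.0
```

move_arm(
  rows="0 0 10.3 0 0 0 0.06;0 0 10.3 0 0 0 0.06;0 0 10.3 0 0 0 0.06;0 0 10.3 0 0 0 0.06;0 0 10.3 0 0 0 0.06;0 0 10.3 0 0 0 0.06;0 0 10.3 0 0 0 0.06",
)

```text
t: 12.95
eef_pos: [0.4635, 0.4641, 0.2355]
ee_rot: [-3.141, -0.0, -2.623]
force: [0.3, 1.0, 0.0]
width: 0.0603
gripper_force: 0.0
```

move_arm(
  rows="0 0 0 0.032 -0.05 0.005 0.06;0 0 0 0.032 -0.05 0.005 0.06;0 0 0 0.032 -0.05 0.005 0.06;0 0 0 0.032 -0.05 0.005 0.06;0 0 0 0.032 -0.05 0.005 0.06;0 0 0 0.032 -0.05 0.005 0.06;0 0 0 0.032 -0.05 0.005 0.06;0 0 0 0.032 -0.05 0.01 0.06",
)

```text
t: 13.95
eef_pos: [0.4421, -0.0118, 0.1911]
ee_rot: [-3.141, 0.002, -2.616]
force: [1.6, 0.3, 0.1]
width: 0.06
gripper_force: 0.0
```

move_arm(
  rows="0 0 0 0.032 -0.049 0.02 0.06;0 0 0 0.032 -0.049 0.02 0.06;0 0 0 0.032 -0.049 0.01 0.06;0 0 0 0 0 0 0.06",
)

```text
t: 14.45
eef_pos: [0.4311, -0.1888, 0.1395]
ee_rot: [3.14, -0.002, -2.623]
force: [-0.7, -0.4, -0.2]
width: 0.0597
gripper_force: 0.0
```

```bash
cat > wf.py <<'E'
from find import *
im,d,K,W=grab('wrist'); cv2.imwrite('pics/wl.png',im)
for n,b in pieces(im,K,W).items(): print(n,b)
E
python3 wf.py; python3 -c "
from h import *
plan((.432,-.183,.011,-149.6))"
```

```text
sharpener [([431.0, -185.0], [50, 25], 30.6)]
eraser [([451.0, -320.0], [35, 25], 165.6)]
staples []
corrector []
stick [([539.0, -151.0], [20, 18], 119.8), ([559.0, -199.0], [29, 19], 29.1)]
roll [([529.0, -156.0], [47, 31], 119.8)]
now [ 0.4318 -0.1872  0.14  ] -150.2 [ 3.141e+00 -1.000e-03] w 0.0601 F [ 0.4  0.8 -0.2] g 0.0 t 14.5
turn 1 x -0.57 | shift 3 x [-0.0008, 0.0012, 0.043]
```

move_arm(
  rows="0 0 -0.5 -0.001 0.0025 0.045 0.06;0 0 0 0 0 0.045 0.06;0 0 0 0 0 0.039 0.06;0 0 0 0 0 0 0.06;0 0 0 0 0 0 0;0 0 0 0 0 0 0;0 0 0 0 0 0 0;0 0 0 0 0 0 0",
)

```text
t: 15.5
eef_pos: [0.433, -0.1819, 0.012]
ee_rot: [-3.141, 0.001, -2.606]
force: [-1.2, 1.1, 3.2]
width: 0.026
gripper_force: 20.7
```

move_arm(
  rows="0 0 0 0 0 0 0;0 0 0 0 0 -0.03 0;0 0 0 0 0 -0.05 0;0 0 0 0 0 -0.05 0;0 0 0 0 0 0 0",
)

```text
t: 16.12
eef_pos: [0.4352, -0.1822, 0.1455]
ee_rot: [-3.137, 0.006, -2.606]
force: [-0.9, 0.1, -1.1]
width: 0.0258
gripper_force: 20.0
```

```bash
python3 -c "
from h import *
for p in [(0,-15),(0,-72),(45,-66),(45,4),(-45,-62),(-45,5)]:print(p,cad(*p).round(4))
c=cad(0,-15);plan((*c,.16,-95.7),(*c,.04,-95.7))"
```

```text
(0, -15) [0.5125 0.1741]
(0, -72) [0.5068 0.1174]
(45, -66) [0.5522 0.1189]
(45, 4) [0.5592 0.1885]
(-45, -62) [0.4631 0.1318]
(-45, 5) [0.4697 0.1984]
now [ 0.4352 -0.1822  0.1455] -149.3 [-3.137  0.006] w 0.0258 F [-0.9  0.1 -1.1] g 20.0 t 16.1
turn 6 x -8.94 | shift 7 x [-0.0517, -0.0059, -0.0021]
turn 0 x 0.0 | shift 2 x [0.0, -0.0, 0.06]
```

move_arm(
  rows="0 0 -8.9 0 0 0 0;0 0 -8.9 0 0 0 0;0 0 -8.9 0 0 0 0;0 0 -8.9 0 0 0 0;0 0 -8.9 0 0 0 0;0 0 -8.9 0 0 0 0",
)

```text
t: 16.88
eef_pos: [0.4321, -0.1819, 0.1407]
ee_rot: [3.14, 0.0, -1.67]
force: [-0.3, 0.1, -0.4]
width: 0.026
gripper_force: 20.0
```

move_arm(
  rows="0 0 0 -0.052 -0.006 -0.008 0;0 0 0 -0.052 -0.006 -0.006 0;0 0 0 -0.052 -0.006 0 0;0 0 0 -0.052 -0.006 0 0;0 0 0 -0.052 -0.006 0 0;0 0 0 -0.052 -0.006 0 0;0 0 0 -0.05 -0.006 0 0;0 0 0 0 0 0 0",
)

```text
t: 17.88
eef_pos: [0.5123, 0.1765, 0.1543]
ee_rot: [3.141, -0.001, -1.672]
force: [-0.6, -0.0, -0.7]
width: 0.0259
gripper_force: 20.0
```

```bash
python3 -c "
from h import *
c=cad(0,-15);plan((*c,.042,-95.7))"
```

```text
now [0.5123 0.1765 0.1543] -95.8 [ 3.141e+00 -1.000e-03] w 0.0259 F [-0.6 -0.  -0.7] g 20.0 t 17.9
turn 1 x -0.07 | shift 2 x [0.0012, -0.0002, 0.0562]
```

move_arm(
  rows="0 0 0 0.001 0 0.056 0;0 0 0 0.001 0 0.056 0;0 0 0 0 0 0 0;0 0 0 0 0 0 0.05;0 0 0 0 0 0 0.05;0 0 0 0 0 -0.056 0.05;0 0 0 0 0 -0.056 0.05;0 0 0 0 0 0 0.07",
)

```text
t: 18.88
eef_pos: [0.5149, 0.1737, 0.1627]
ee_rot: [-3.132, 0.008, -1.674]
force: [0.4, -1.2, -0.6]
width: 0.0553
gripper_force: 0.0
```

move_arm(
  rows="0 0 0 0.054 -0.009 0 0.07;0 0 0 0.054 -0.009 0 0.07;0 0 0 0.054 -0.009 0 0.07;0 0 0 0.054 -0.009 0 0.07;0 0 0 0.054 -0.009 0 0.07;0 0 0 0.053 -0.009 0 0.07;0 0 0 0 0 0 0.07",
)

```text
t: 19.75
eef_pos: [0.5319, -0.1582, 0.1566]
ee_rot: [-3.14, 0.0, -1.679]
force: [-0.8, 0.6, -0.4]
width: 0.0701
gripper_force: 0.0
```

```bash
python3 wf.py; python3 find.py 3;  python3 -c "
from h import *
plan((.535,-.1525,.011,-95.8))"
```

```text
sharpener []
eraser []
staples [([635.0, -303.0], [41, 30], 151.2)]
corrector [([538.0, -271.0], [62, 27], 36.8)]
stick [([458.0, -32.0], [32, 14], 83.9), ([630.0, -50.0], [33, 14], 79.7), ([643.0, -184.0], [46, 18], 16.0), ([728.0, -243.0], [36, 35], 53.9)]
roll [([533.0, -153.0], [47, 47], 173.9), ([538.0, -271.0], [64, 29], 36.8)]
sharpener []
eraser [([452.0, -319.0], [31, 23], 165.8)]
staples [([631.0, -310.0], [42, 23], 151.3)]
corrector [([539.0, -270.0], [61, 27], 36.3)]
stick []
roll [([792.0, 193.0], [61, 25], 175.1)]
now [ 0.532  -0.1557  0.1564] -96.1 [-3.14  0.  ] w 0.0701 F [-0.1  0.5 -0.3] g 0.0 t 19.9
now [ 0.532  -0.1557  0.1564] -96.1 [-3.14  0.  ] w 0.0701 F [-0.1  0.5 -0.3] g 0.0 t 19.9
turn 1 x -0.26 | shift 3 x [-0.0012, -0.0009, 0.0485]
```

move_arm(
  rows="0 0 0 -0.003 -0.002 0.05 0.07;0 0 0 0 0 0.05 0.07;0 0 0 0 0 0.045 0.07;0 0 0 0 0 0 0.07;0 0 0 0 0 0 0;0 0 0 0 0 0 0;0 0 0 0 0 0 0;0 0 0 0 0 0 0",
)

```text
t: 20.85
eef_pos: [0.5347, -0.1521, 0.0111]
ee_rot: [-3.141, 0.0, -1.674]
force: [-1.0, 2.4, 4.3]
width: 0.0466
gripper_force: 20.0
```

move_arm(
  rows="0 0 0 0 0 0 0;0 0 0 0 0 -0.03 0;0 0 0 0 0 -0.06 0;0 0 0 0 0 -0.06 0;0 0 0 0 0 0 0;0 0 0 -0.053 0.011 0 0;0 0 0 -0.053 0.011 0 0;0 0 0 -0.053 0.011 0 0",
)

```text
t: 21.85
eef_pos: [0.5172, 0.0103, 0.1599]
ee_rot: [3.141, -0.0, -1.676]
force: [1.0, 0.6, -0.5]
width: 0.0462
gripper_force: 20.0
```

move_arm(
  rows="0 0 0 -0.053 0.011 0 0;0 0 0 -0.053 0.011 0 0;0 0 0 0 0 0 0;0 0 0 0 0 0 0",
)

```text
t: 22.35
eef_pos: [0.5066, 0.1168, 0.1598]
ee_rot: [3.14, -0.001, -1.674]
force: [0.8, -0.2, -0.8]
width: 0.0465
gripper_force: 20.0
```

```bash
python3 -c "
from h import *
c=cad(0,-72);plan((*c,.042,-95.7))"
```

```text
now [0.5066 0.1168 0.1598] -95.9 [ 3.14e+00 -1.00e-03] w 0.0465 F [ 0.8 -0.2 -0.8] g 20.0 t 22.4
turn 1 x -0.2 | shift 2 x [-0.0003, -0.0001, 0.0589]
```

move_arm(
  rows="0 0 0 0 0 0.059 0;0 0 0 0 0 0.059 0;0 0 0 0 0 0 0;0 0 0 0 0 0 0.066;0 0 0 0 0 0 0.066;0 0 0 0 0 -0.06 0.066;0 0 0 0 0 -0.06 0.066;0 0 0 0 0 0 0.066",
)

```text
t: 23.35
eef_pos: [0.5101, 0.1181, 0.169]
ee_rot: [-3.132, 0.006, -1.674]
force: [0.3, 0.6, -0.3]
width: 0.0659
gripper_force: 0.0
```

```bash
python3 wf.py; cp pics/wl.png pics/w3.png
```

```text
sharpener [([511.0, 167.0], [45, 25], 84.9)]
eraser [([712.0, 12.0], [49, 16], 73.0)]
staples []
corrector []
stick [([439.0, 253.0], [32, 14], 88.0), ([608.0, 237.0], [35, 14], 80.2)]
roll [([507.0, 120.0], [49, 45], 174.2)]
```

View pics/w3.png

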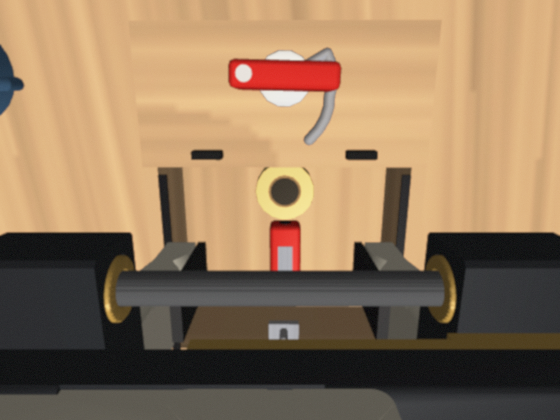

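move_arm(
  rows="0 0 9.5 0 0 0 0.055;0 0 9.5 0 0 0 0.055;0 0 9.5 0 0 0 0.055;0 0 9.5 0 0 0 0.055;0 0 9.5 0 0 0 0.055",
)

```text
t: 24.02
eef_pos: [0.5064, 0.1164, 0.162]
ee_rot: [3.141, -0.001, -2.51]
force: [-0.2, -0.4, 0.1]
width: 0.0547
gripper_force: 0.0
```

move_arm(
  rows="0 0 0 0.029 -0.047 0 0.055;0 0 0 0.029 -0.047 0 0.055;0 0 0 0.029 -0.047 0 0.055;0 0 0 0.029 -0.047 0 0.055;0 0 0 0.029 -0.047 0 0.055;0 0 0 0.029 -0.047 0 0.055;0 0 0 0.029 -0.047 0 0.055;0 0 0 0 0 0 0.055",
)

```text
t: 25.02
eef_pos: [0.5387, -0.2716, 0.1612]
ee_rot: [3.14, -0.002, -2.508]
force: [0.1, 0.8, -0.5]
width: 0.0552
gripper_force: 0.0
```

```bash
python3 wf.py;  python3 -c "
from h import *
plan((.539,-.270,.011,-143.5))"
```

```text
sharpener []
eraser [([450.0, -320.0], [33, 22], 165.6)]
staples [([623.0, -318.0], [47, 16], 162.3)]
corrector [([537.0, -273.0], [62, 26], 36.9)]
stick [([633.0, -188.0], [29, 19], 15.6)]
roll [([682.0, -318.0], [52, 14], 38.5), ([537.0, -273.0], [63, 29], 37.0)]
now [ 0.5387 -0.27    0.1613] -143.7 [ 3.14e+00 -1.00e-03] w 0.055 F [ 0.9  0.3 -0.3] g 0.0 t 25.1
turn 1 x -0.16 | shift 3 x [-0.0001, -0.0001, 0.0501]
```

The roll (285,190) and sharpener (285,245) lie in the well. Next is the corrector.

move_arm(
  rows="0 0 0 0 0.001 0.05 0.055;0 0 0 0 0 0.05 0.055;0 0 0 0 0 0.05 0.055;0 0 0 0 0 0 0.055;0 0 0 0 0 0 0;0 0 0 0 0 0 0;0 0 0 0 0 0 0;0 0 0 0 0 0 0",
)

```text
t: 26.08
eef_pos: [0.5395, -0.2673, 0.013]
ee_rot: [-3.141, 0.001, -2.504]
force: [-0.7, 1.4, 3.7]
width: 0.0279
gripper_force: 20.0
```

move_arm(
  rows="0 0 0 0 0 -0.03 0;0 0 0 0 0 -0.06 0;0 0 0 0 0 -0.06 0;0 0 -9.6 0 0 0 0;0 0 -9.6 0 0 0 0;0 0 -9.6 0 0 0 0;0 0 -9.6 0 0 0 0;0 0 -9.6 0 0 0 0",
)

```text
t: 27.08
eef_pos: [0.5392, -0.2674, 0.1626]
ee_rot: [3.142, 0.0, -1.661]
force: [-0.3, 0.1, 0.4]
width: 0.028
gripper_force: 20.0
```

move_arm(
  rows="0 0 0 -0.0568 0.0157 0 0;0 0 0 -0.0568 0.0157 0 0;0 0 0 -0.0568 0.0157 0 0;0 0 0 -0.0568 0.0157 0 0;0 0 0 -0.0568 0.0157 0 0;0 0 0 -0.0568 0.0157 0 0;0 0 0 -0.0568 0.0157 0 0;0 0 0 0 0 0 0",
)

```text
t: 28.08
eef_pos: [0.4672, 0.1422, 0.1629]
ee_rot: [-3.141, 0.001, -1.661]
force: [-0.2, -0.8, 0.1]
width: 0.0277
gripper_force: 20.0
```

```bash
python3 -c "
from h import *
c=cad(-40,-57);plan((*c,.042,-95.7),(*c,.16,-95.7),(.442,-.317,.16,164.8),(.442,-.317,.16,-15.2))"
```

```text
now [0.4672 0.1422 0.1629] -95.2 [-3.141e+00  1.000e-03] w 0.0277 F [-0.2 -0.8  0.1] g 20.0 t 28.1
turn 1 x 0.54 | shift 3 x [0.0019, -0.0006, 0.0403]
turn 0 x 0.0 | shift 2 x [0.0, 0.0, -0.059]
turn 10 x 9.95 | shift 8 x [-0.0117, -0.0555, -0.0]
turn 17 x -10.59 | shift 0 x [0.0, 0.0, 0.0]
```

move_arm(
  rows="0 0 0.5 0.002 -0.0005 0.04 0;0 0 0 0.002 -0.0005 0.04 0;0 0 0 0.002 -0.0005 0.04 0;0 0 0 0 0 0 0;0 0 0 0 0 0 0.04;0 0 0 0 0 0 0.04;0 0 0 0 0 -0.06 0.04;0 0 0 0 0 -0.06 0.04",
)

```text
t: 29.08
eef_pos: [0.4686, 0.1326, 0.1652]
ee_rot: [-3.141, 0.0, -1.674]
force: [1.3, 1.8, 0.2]
width: 0.04
gripper_force: 0.0
```

move_arm(
  rows="0 0 -10 0 0 0 0.05;0 0 -10 0 0 0 0.05;0 0 -10 0 0 0 0.05;0 0 -10 0 0 0 0.05;0 0 -10 0 0 0 0.05;0 0 -10 0 0 0 0.05;0 0 -10 0 0 0 0.05;0 0 -10.5 0 0 0 0.05",
)

```text
t: 30.08
eef_pos: [0.4689, 0.133, 0.1642]
ee_rot: [-3.139, -0.002, -0.263]
force: [0.6, -0.4, 0.0]
width: 0.05
gripper_force: 0.0
```

move_arm(
  rows="0 0 0 0.0115 0.0555 0 0.05;0 0 0 0.0115 0.0555 0 0.05;0 0 0 0.0115 0.0555 0 0.05;0 0 0 0.0115 0.0555 0 0.05;0 0 0 0.0115 0.0555 0 0.05;0 0 0 0.0115 0.0555 0 0.05;0 0 0 0.0115 0.0555 0 0.05;0 0 0 0.0115 0.0555 0 0.05",
)

```text
t: 31.08
eef_pos: [0.4392, -0.3218, 0.1645]
ee_rot: [3.141, -0.003, -0.269]
force: [1.7, 0.7, -0.1]
width: 0.0501
gripper_force: 0.0
```

move_arm(
  rows="0 0 0 0 0 0 0.05",
)

```text
t: 31.2
eef_pos: [0.4386, -0.3231, 0.1637]
ee_rot: [3.141, -0.002, -0.274]
force: [-0.4, 0.4, 0.2]
width: 0.0497
gripper_force: 0.0
```

```bash
python3 wf.py; cp pics/wl.png pics/w4.png; python3 find.py 4;python3 -c "
from h import *
plan((.442,-.317,.01,-15.2))"
```

```text
sharpener []
eraser [([450.0, -320.0], [32, 21], 164.5)]
staples []
corrector []
stick []
roll []
sharpener [([513.0, 173.0], [49, 25], 84.3), ([512.0, 48.0], [60, 15], 174.4)]
eraser []
staples []
corrector [([470.0, 133.0], [58, 26], 84.3)]
stick [([509.0, 120.0], [19, 17], 92.4), ([749.0, -27.0], [48, 19], 157.2)]
roll [([508.0, 121.0], [50, 45], 171.8), ([793.0, 193.0], [60, 25], 174.7)]
now [ 0.4388 -0.3204  0.1635] -15.6 [-3.142e+00 -1.000e-03] w 0.0502 F [-0.4 -0.1 -0. ] g 0.0 t 31.3
now [ 0.4388 -0.3204  0.1635] -15.6 [-3.142e+00 -1.000e-03] w 0.0502 F [-0.4 -0.1 -0. ] g 0.0 t 31.3
turn 1 x -0.36 | shift 3 x [0.0007, -0.0014, 0.0512]
```

View pics/w4.png

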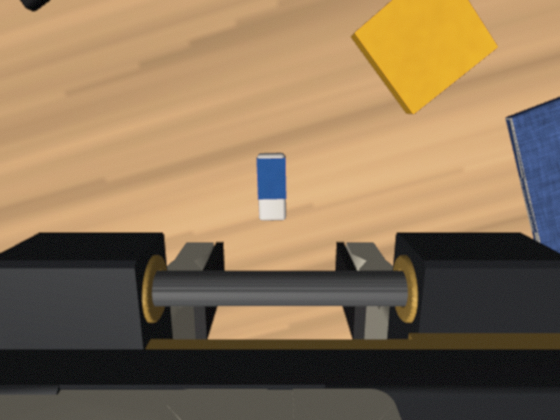

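move_arm(
  rows="0 0 0 0.002 -0.003 0.051 0.05;0 0 0 0 0 0.051 0.05;0 0 0 0 0 0.051 0.05;0 0 0 0 0 0 0.05;0 0 0 0 0 0 0;0 0 0 0 0 0 0;0 0 0 0 0 0 0;0 0 0 0 0 0 0",
)

```text
t: 32.3
eef_pos: [0.442, -0.3172, 0.01]
ee_rot: [-3.141, -0.001, -0.269]
force: [0.1, 3.3, 4.6]
width: 0.0229
gripper_force: 20.0
```

move_arm(
  rows="0 0 0 0 0 -0.03 0;0 0 0 0 0 -0.06 0;0 0 0 0 0 -0.06 0;0 0 10 0 0 0 0;0 0 10 0 0 0 0;0 0 10 0 0 0 0;0 0 10 0 0 0 0;0 0 10 0 0 0 0",
)

```text
t: 33.3
eef_pos: [0.4415, -0.3174, 0.1595]
ee_rot: [3.142, 0.0, -1.148]
force: [-0.3, -0.5, -0.7]
width: 0.0229
gripper_force: 20.0
```

move_arm(
  rows="0 0 10 0 0 0 0;0 0 10 0 0 0 0;0 0 10 0 0 0 0;0 0 0 -0.0573 0.0024 0 0;0 0 0 -0.0573 0.0024 0 0;0 0 0 -0.0573 0.0024 0 0;0 0 0 -0.0573 0.0024 0 0;0 0 0 -0.0573 0.0024 0 0",
)

```text
t: 34.3
eef_pos: [0.4567, -0.0294, 0.1598]
ee_rot: [-3.141, 0.0, -1.666]
force: [1.7, 0.5, -0.7]
width: 0.0228
gripper_force: 20.0
```

move_arm(
  rows="0 0 0 -0.0573 0.0024 0 0;0 0 0 -0.0573 0.0024 0 0;0 0 0 -0.0573 0.0024 0 0;0 0 0 -0.0573 0.0024 0 0;0 0 0 0 0 0 0;0 0 0 0 0 0 0",
)

```text
t: 35.05
eef_pos: [0.4687, 0.1978, 0.1591]
ee_rot: [3.141, -0.001, -1.665]
force: [-0.4, 0.1, 1.0]
width: 0.0225
gripper_force: 20.0
```

```bash
python3 -c "
from h import *
c=cad(-44,4);plan((*c,.042,-95.7),(*c,.162,-95.7),(.645,-.183,.162,-164.5),)"
```

```text
now [0.4687 0.1978 0.1591] -95.4 [ 3.141e+00 -1.000e-03] w 0.0225 F [-0.4  0.1  1. ] g 20.0 t 35.0
turn 1 x 0.29 | shift 2 x [0.0001, -0.001, 0.0586]
turn 0 x 0.0 | shift 2 x [0.0, 0.0, -0.06]
turn 7 x 9.83 | shift 7 x [-0.0095, -0.059, -0.0]
```

move_arm(
  rows="0 0 0.3 0 -0.001 0.058 0;0 0 0 0 -0.001 0.058 0;0 0 0 0 0 0 0;0 0 0 0 0 0 0.036;0 0 0 0 0 0 0.036;0 0 0 0 0 -0.06 0.036;0 0 0 0 0 -0.06 0.036;0 0 9.8 0 0 0 0.05",
)

```text
t: 36.05
eef_pos: [0.4742, 0.2001, 0.1711]
ee_rot: [-3.134, 0.011, -1.844]
force: [0.2, -0.0, -1.5]
width: 0.0414
gripper_force: 0.0
```

move_arm(
  rows="0 0 9.8 0 0 0 0.05;0 0 9.8 0 0 0 0.05;0 0 9.8 0 0 0 0.05;0 0 9.8 0 0 0 0.05;0 0 9.8 0 0 0 0.05;0 0 10 0 0 0 0.05;0 0 0 -0.0095 -0.059 0 0.05;0 0 0 -0.0095 -0.059 0 0.05",
)

```text
t: 37.05
eef_pos: [0.5221, 0.089, 0.1663]
ee_rot: [3.141, 0.005, -2.869]
force: [1.0, 1.0, 0.4]
width: 0.05
gripper_force: 0.0
```

move_arm(
  rows="0 0 0 -0.0095 -0.059 0 0.05;0 0 0 -0.0095 -0.059 0 0.05;0 0 0 -0.0095 -0.059 0 0.05;0 0 0 -0.0095 -0.059 0 0.05;0 0 0 -0.0095 -0.059 0 0.05;0 0 0 0 0 0 0.05;0 0 0 0 0 0 0.05",
)

```text
t: 37.92
eef_pos: [0.6455, -0.1829, 0.1652]
ee_rot: [-3.141, 0.002, -2.873]
force: [-0.9, -0.1, -0.3]
width: 0.0502
gripper_force: 0.0
```

```bash
python3 wf.py; python3 find.py 5;python3 -c "
from h import *
plan((.645,-.183,.01,-164.5))"
```

```text
sharpener []
eraser []
staples [([632.0, -304.0], [45, 39], 150.9)]
corrector []
stick [([643.0, -184.0], [44, 17], 15.8)]
roll [([759.0, -267.0], [61, 18], 8.4)]
sharpener []
eraser [([749.0, -21.0], [58, 36], 9.5)]
staples [([634.0, -304.0], [41, 37], 151.3)]
corrector []
stick [([692.0, -269.0], [39, 21], 106.8)]
roll []
now [ 0.6453 -0.1817  0.165 ] -164.5 [-3.141e+00  2.000e-03] w 0.05 F [0.2 0.2 0.1] g 0.0 t 38.0
now [ 0.6453 -0.1817  0.165 ] -164.5 [-3.141e+00  2.000e-03] w 0.05 F [0.2 0.2 0.1] g 0.0 t 38.0
turn 1 x 0.01 | shift 3 x [0.0002, -0.0004, 0.0517]
```

move_arm(
  rows="0 0 0 0.0015 -0.0015 0.052 0.05;0 0 0 0 0 0.052 0.05;0 0 0 0 0 0.051 0.05;0 0 0 0 0 0 0.05;0 0 0 0 0 0 0;0 0 0 0 0 0 0;0 0 0 0 0 0 0;0 0 0 0 0 0 0",
)

```text
t: 39.02
eef_pos: [0.6443, -0.1843, 0.0088]
ee_rot: [-3.142, 0.0, -2.872]
force: [-0.6, 1.5, 1.8]
width: 0.0199
gripper_force: 20.0
```

move_arm(
  rows="0 0 0 0 0 -0.03 0;0 0 0 0 0 -0.06 0;0 0 0 0 0 -0.06 0;0 0 -9.8 0 0 0 0;0 0 -9.8 0 0 0 0;0 0 -9.8 0 0 0 0;0 0 -9.8 0 0 0 0;0 0 -9.8 0 0 0 0",
)

```text
t: 40.02
eef_pos: [0.6441, -0.1844, 0.1584]
ee_rot: [3.141, -0.0, -2.011]
force: [0.5, 0.4, -0.2]
width: 0.0197
gripper_force: 20.0
```

move_arm(
  rows="0 0 -9.8 0 0 0 0;0 0 -10 0 0 0 0;0 0 0 -0.0476 0.021 0 0;0 0 0 -0.0476 0.021 0 0;0 0 0 -0.0476 0.021 0 0;0 0 0 -0.0476 0.021 0 0;0 0 0 -0.0476 0.021 0 0;0 0 0 -0.0476 0.021 0 0",
)

```text
t: 41.02
eef_pos: [0.5468, 0.1138, 0.1587]
ee_rot: [-3.141, 0.0, -1.671]
force: [0.8, 0.1, -0.7]
width: 0.0198
gripper_force: 20.0
```

move_arm(
  rows="0 0 0 0 0 0 0;0 0 0 0 0 0 0",
)

```text
t: 41.28
eef_pos: [0.5474, 0.1125, 0.1586]
ee_rot: [-3.142, -0.0, -1.67]
force: [-0.5, -0.7, 0.3]
width: 0.0199
gripper_force: 20.0
```

```bash
python3 -c "
from h import *
c=cad(40,-72);plan((*c,.042,-95.7),(*c,.162,-95.7),(.634,-.304,.162,-28.5),)"
```

```text
now [0.5474 0.1125 0.1586] -95.7 [-3.142 -0.   ] w 0.0199 F [-0.5 -0.7  0.3] g 20.0 t 41.3
turn 1 x 0.0 | shift 2 x [-0.0004, 0.0004, 0.0583]
turn 0 x 0.0 | shift 2 x [0.0, 0.0, -0.06]
turn 7 x -9.6 | shift 8 x [0.0345, 0.0406, 0.0]
```

move_arm(
  rows="0 0 0 0 0 0.058 0;0 0 0 0 0 0.058 0;0 0 0 0 0 0 0;0 0 0 0 0 0 0.034;0 0 0 0 0 0 0.034;0 0 0 0 0 -0.06 0.034;0 0 0 0 0 -0.06 0.034;0 0 -9.6 0 0 0 0.06",
)

```text
t: 42.28
eef_pos: [0.5507, 0.1137, 0.1701]
ee_rot: [-3.13, 0.005, -1.5]
force: [-1.1, -0.5, -0.4]
width: 0.0398
gripper_force: 0.0
```

move_arm(
  rows="0 0 -9.6 0 0 0 0.06;0 0 -9.6 0 0 0 0.06;0 0 -9.6 0 0 0 0.06;0 0 -9.6 0 0 0 0.06;0 0 -9.6 0 0 0 0.06;0 0 -9.6 0 0 0 0.06;0 0 0 0.0345 0.0405 0 0.06;0 0 0 0.0345 0.0405 0 0.06",
)

```text
t: 43.28
eef_pos: [0.57, 0.0078, 0.1648]
ee_rot: [-3.139, -0.002, -0.496]
force: [0.1, 0.4, 0.8]
width: 0.0594
gripper_force: 0.0
```

move_arm(
  rows="0 0 0 0.0345 0.0405 0 0.06;0 0 0 0.0345 0.0405 0 0.06;0 0 0 0.0345 0.0405 0 0.06;0 0 0 0.0345 0.0405 0 0.06;0 0 0 0.0345 0.0405 0 0.06;0 0 0 0.0345 0.0405 0 0.06;0 0 0 0 0 0 0.06;0 0 0 0 0 0 0.06",
)

```text
t: 44.28
eef_pos: [0.6349, -0.3043, 0.1638]
ee_rot: [-3.141, -0.001, -0.499]
force: [-0.0, -0.5, 0.7]
width: 0.0598
gripper_force: 0.0
```

```bash
python3 wf.py; python3 find.py 6;python3 -c "
from h import *
plan((.634,-.304,.011,-28.5))"
```

```text
sharpener []
eraser []
staples [([632.0, -306.0], [41, 36], 150.7)]
corrector []
stick []
roll []
sharpener [([513.0, 172.0], [49, 24], 84.3)]
eraser [([472.0, 191.0], [32, 21], 85.3)]
staples [([634.0, -304.0], [41, 37], 151.1)]
corrector [([470.0, 133.0], [58, 26], 84.4)]
stick [([510.0, 120.0], [16, 15], 138.6)]
roll [([508.0, 122.0], [50, 46], 176.2), ([792.0, 193.0], [62, 25], 175.1)]
now [ 0.6352 -0.3032  0.1637] -28.5 [-3.141e+00 -1.000e-03] w 0.0602 F [-0.2  0.2 -0.6] g 0.0 t 44.4
now [ 0.6352 -0.3032  0.1637] -28.5 [-3.141e+00 -1.000e-03] w 0.0602 F [-0.2  0.2 -0.6] g 0.0 t 44.4
turn 1 x 0.0 | shift 3 x [-0.0002, 0.0004, 0.0509]
```

move_arm(
  rows="0 0 0 -0.001 0.001 0.051 0.06;0 0 0 0 0 0.051 0.06;0 0 0 0 0 0.051 0.06;0 0 0 0 0 0 0.06;0 0 0 0 0 0 0;0 0 0 0 0 0 0;0 0 0 0 0 0 0;0 0 0 0 0 0 0",
)

```text
t: 45.38
eef_pos: [0.6339, -0.3043, 0.01]
ee_rot: [-3.141, -0.0, -0.498]
force: [-1.1, 2.7, 2.8]
width: 0.0358
gripper_force: 20.0
```

move_arm(
  rows="0 0 0 0 0 -0.03 0;0 0 0 0 0 -0.06 0;0 0 0 0 0 -0.06 0;0 0 9.6 0 0 0 0;0 0 9.6 0 0 0 0;0 0 9.6 0 0 0 0;0 0 9.6 0 0 0 0;0 0 9.6 0 0 0 0",
)

```text
t: 46.38
eef_pos: [0.6335, -0.3045, 0.1593]
ee_rot: [3.141, 0.0, -1.342]
force: [0.6, -0.1, -1.4]
width: 0.036
gripper_force: 20.0
```

move_arm(
  rows="0 0 9.6 0 0 0 0;0 0 9.6 0 0 0 0;0 0 0 -0.053 0.0145 0 0;0 0 0 -0.053 0.0145 0 0;0 0 0 -0.053 0.0145 0 0;0 0 0 -0.053 0.0145 0 0;0 0 0 -0.053 0.0145 0 0;0 0 0 -0.053 0.0145 0 0",
)

```text
t: 47.38
eef_pos: [0.5785, 0.0222, 0.1596]
ee_rot: [-3.141, 0.0, -1.671]
force: [1.4, 0.8, -0.5]
width: 0.0358
gripper_force: 20.0
```

move_arm(
  rows="0 0 0 -0.053 0.0145 0 0;0 0 0 -0.053 0.0145 0 0;0 0 0 -0.053 0.0145 0 0;0 0 0 0 0 0 0;0 0 0 0 0 0 0",
)

```text
t: 48.0
eef_pos: [0.5514, 0.1832, 0.1594]
ee_rot: [3.141, -0.0, -1.67]
force: [-0.7, -0.6, -0.2]
width: 0.0361
gripper_force: 20.0
```

```bash
python3 -c "
from h import *
c=cad(38,0);plan((*c,.042,-95.7),(*c,.162,-95.7))
im,d,K,W=grab('wrist');cv2.imwrite('pics/w5.png',im)"
```

```text
now [0.5514 0.1832 0.1594] -95.7 [ 3.141 -0.   ] w 0.0361 F [-0.7 -0.6 -0.2] g 20.0 t 48.0
turn 1 x -0.0 | shift 2 x [-0.001, -0.0001, 0.0587]
turn 0 x 0.0 | shift 2 x [0.0, 0.0, -0.06]
```

View pics/w5.png

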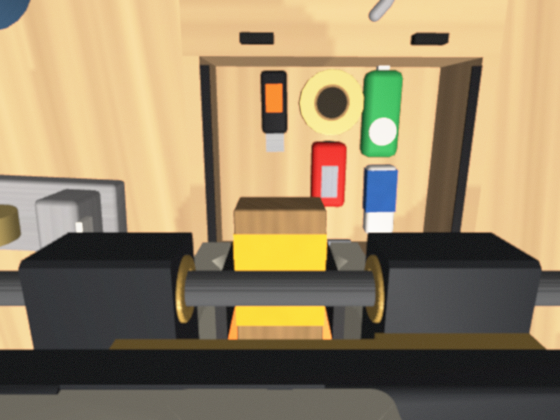

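All five other pieces are in the well and the carton is in the gripper. I'll release it there.

move_arm(
  rows="0 0 0 -0.001 0 0.058 0;0 0 0 0 0 0.058 0;0 0 0 0 0 0 0;0 0 0 0 0 0 0.042;0 0 0 0 0 0 0.042;0 0 0 0 0 -0.06 0.042;0 0 0 0 0 -0.06 0.042;0 0 0 0 0 0 0.06",
)

```text
t: 49.05
eef_pos: [0.5546, 0.1856, 0.1703]
ee_rot: [-3.133, 0.007, -1.67]
force: [-0.5, 0.6, -0.6]
width: 0.0473
gripper_force: 0.0
```

```bash
python3 wf.py; cp pics/wl.png pics/w6.png; python3 -c "
from h import *
c=cad(0,210);plan((*c,.18,-5.7),(*c,.112,-5.7))"
```

```text
sharpener [([511.0, 171.0], [51, 26], 84.2)]
eraser [([469.0, 190.0], [34, 25], 85.3), ([736.0, 32.0], [34, 18], 174.2)]
staples [([557.0, 308.0], [43, 31], 176.5), ([550.0, 184.0], [41, 36], 84.4)]
corrector [([467.0, 129.0], [62, 28], 84.3)]
stick [([548.0, 112.0], [44, 18], 85.4)]
roll [([528.0, 312.0], [42, 31], 174.7), ([784.0, 199.0], [48, 24], 73.2)]
now [0.553  0.1848 0.1672] -95.8 [-3.137  0.004] w 0.051 F [-0.1  0.9 -1.6] g 0.0 t 49.1
turn 9 x -10.01 | shift 4 x [-0.0098, -0.0526, -0.0032]
turn 0 x 0.0 | shift 2 x [0.0, -0.0, 0.034]
```

View pics/w6.png

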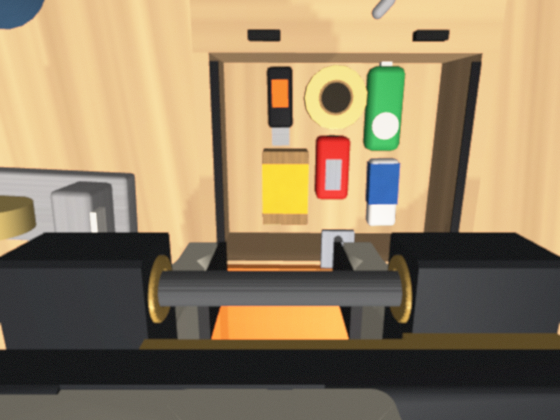

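All six lie flat in the well, clear of the rim. Now the cover.

move_arm(
  rows="0 0 -10 0 0 -0.01 0.06;0 0 -10 0 0 0 0.06;0 0 -10 0 0 0 0.06;0 0 -10 0 0 0 0.06;0 0 -10 0 0 0 0.06;0 0 -10 0 0 0 0.06;0 0 -10 0 0 0 0.06;0 0 -10 0 0 0 0.06",
)

```text
t: 50.1
eef_pos: [0.551, 0.1836, 0.1727]
ee_rot: [3.141, 0.001, -0.269]
force: [-0.4, 0.0, -0.2]
width: 0.06
gripper_force: 0.0
```

move_arm(
  rows="0 0 -10 0 0 0 0.06;0 0 0 -0.0095 -0.0525 0 0.06;0 0 0 -0.0095 -0.0525 0 0.06;0 0 0 -0.0095 -0.0525 0 0.06;0 0 0 -0.0095 -0.0525 0 0.06;0 0 0 0 0 0 0.06;0 0 0 0 0 0 0.06",
)

```text
t: 50.98
eef_pos: [0.5343, 0.3964, 0.1724]
ee_rot: [3.14, 0.001, -0.1]
force: [0.1, -0.0, 0.5]
width: 0.0599
gripper_force: 0.0
```

```bash
python3 -c "
from h import *
im,d,K,W=grab('wrist');P=cloud(d,K,W)
m=(P[...,2]>.115)&(P[...,2]<.13)&(d>0)&(abs(P[...,0]-.537)<.04)&(abs(P[...,1]-.398)<.04)
q=P[m];print(len(q),q.mean(0),(q.min(0)+q.max(0))/2,q.max(0)-q.min(0))
plan((.5373,.398,.112,-5.7))"
```

```text
1655 [0.53754644 0.39718943 0.12374269] [0.53652515 0.39722681 0.12075713] [0.02531447 0.02541473 0.01131155]
now [0.5346 0.3959 0.1729] -5.8 [3.14e+00 1.00e-03] w 0.0605 F [0.1 0.2 0.6] g 0.0 t 51.0
turn 1 x -0.06 | shift 2 x [0.0012, -0.0012, 0.0304]
```

move_arm(
  rows="0 0 0 0.0025 -0.0015 0.03 0.06;0 0 0 0 0 0.031 0.06;0 0 0 0 0 0 0.06;0 0 0 0 0 0 0;0 0 0 0 0 0 0;0 0 0 0 0 0 0;0 0 0 0 0 0 0",
  squeeze=15,
)

```text
t: 51.9
eef_pos: [0.5377, 0.3981, 0.1132]
ee_rot: [-3.141, -0.0, -0.1]
force: [0.1, -7.8, 4.8]
width: 0.0255
gripper_force: 9.9
```

move_arm(
  rows="0 0 0 0 0.01 0 0;0 0 0 0 0.022 0 0;0 0 0 0 0.03 0 0;0 0 0 0 0.03 0 0;0 0 0 0 0.03 0 0;0 0 0 0 0.018 0 0;0 0 0 0 0.007 0 0;0 0 0 0 0 0 0",
)

```text
t: 52.9
eef_pos: [0.5224, 0.2509, 0.1119]
ee_rot: [3.14, 0.001, -0.101]
force: [0.9, -1.8, -6.3]
width: 0.0256
gripper_force: 15.0
```

```bash
python3 -c "
from h import *
plan((.5222,.2496,.112,-5.7))"
```

```text
now [0.5224 0.2509 0.1119] -5.8 [3.14e+00 1.00e-03] w 0.0256 F [ 0.9 -1.8 -6.3] g 15.0 t 52.9
turn 1 x -0.08 | shift 1 x [-0.0001, 0.0013, -0.0001]
```

move_arm(
  rows="0 0 0 0 0.003 0 0;0 0 0 0 0 0 0;0 0 0 0 0 0.006 0;0 0 0 0 0 0 0.06;0 0 0 0 0 0 0.06;0 0 0 0 0 0 0.06;0 0 0 0 0 0 0.06",
)

```text
t: 53.78
eef_pos: [0.5228, 0.249, 0.1069]
ee_rot: [-3.141, -0.0, -0.1]
force: [-1.3, 0.9, -0.4]
width: 0.0578
gripper_force: 0.0
```

move_arm(
  rows="0 0 0 0 0 -0.04 0.06;0 0 0 0 0 -0.04 0.06;0 0 0 0 0 0 0.06;0 0 0 0 0 0 0.06",
)

```text
t: 54.28
eef_pos: [0.5224, 0.2488, 0.1865]
ee_rot: [-3.141, 0.0, -0.1]
force: [0.2, -0.3, -0.5]
width: 0.06
gripper_force: 0.0
```

```bash
python3 -c "
from h import *
im,d,K,W=grab('wrist');P=cloud(d,K,W)
m=(P[...,2]>.11)&(P[...,2]<.13)&(d>0)&(abs(P[...,0]-.522)<.04)&(abs(P[...,1]-.25)<.04)
q=P[m];print(len(q),q.mean(0),np.median(q[:,2]),(q.min(0)+q.max(0))/2)
c=cad(0,-155);plan((*c,.182,-5.7))"
```

```text
1330 [0.5219743  0.24868749 0.11650886] 0.11669534992111723 [0.52117648 0.24877116 0.11468077]
now [0.5221 0.2486 0.1859] -5.8 [3.141e+00 1.000e-03] w 0.0596 F [-0.4  0.1 -0.8] g 0.0 t 54.3
turn 1 x -0.05 | shift 4 x [-0.0005, 0.0538, 0.001]
```

The plunger has dropped: the knob top reads 0.1165, same as at the start. Now the cam.

move_arm(
  rows="0 0 0 0 0.0535 0 0.06;0 0 0 0 0.0535 0 0.06;0 0 0 0 0.0535 0 0.06;0 0 0 0 0.0535 0 0.06;0 0 1.5 0 0 0 0.05;0 0 0 0 0 0 0.05",
)

```text
t: 55.08
eef_pos: [0.501, 0.0357, 0.1859]
ee_rot: [3.141, 0.001, -0.127]
force: [0.4, -0.3, 0.5]
width: 0.0509
gripper_force: 0.0
```

```bash
python3 -c "
from h import *
im,d,K,W=grab('wrist');h=cv2.cvtColor(im,cv2.COLOR_BGR2HSV);m=cv2.inRange(h,(0,150,80),(4,255,255))
c=max(cv2.findContours(m,0,1)[0],key=cv2.contourArea);print(cv2.minAreaRect((1000*ray(c[:,0],K,W,.125)[:,:2]).astype(np.float32)))
plan((.4995,.0348,.105,-7.3))"
```

```text
((501.3244323730469, 34.89933395385742), (13.20469856262207, 58.239009857177734), 82.71316528320312)
now [0.5012 0.0363 0.186 ] -7.2 [3.141e+00 1.000e-03] w 0.0502 F [ 0.1  0.3 -0.3] g 0.0 t 55.1
turn 1 x 0.08 | shift 2 x [-0.0007, 0.0008, 0.0405]
```

move_arm(
  rows="0 0 0 -0.001 0.001 0.04 0.05;0 0 0 0 0 0.041 0.05;0 0 0 0 0 0 0.05;0 0 0 0 0 0 0;0 0 0 0 0 0 0;0 0 0 0 0 0 0;0 0 0 0 0 0 0;0 0 0 0 0 0 0",
  squeeze=40,
)

```text
t: 56.12
eef_pos: [0.5004, 0.0354, 0.1062]
ee_rot: [-3.141, -0.001, -0.126]
force: [-2.5, 1.3, 4.4]
width: 0.0134
gripper_force: 40.0
```

move_arm(
  rows="0 0 7 0 0 0 0;0 0 7 0 0 0 0;0 0 7 0 0 0 0;0 0 7 0 0 0 0;0 0 7 0 0 0 0;0 0 7 0 0 0 0;0 0 7 0 0 0 0;0 0 7 0 0 0 0",
)

```text
t: 57.12
eef_pos: [0.5, 0.035, 0.1061]
ee_rot: [3.141, -0.0, -1.107]
force: [-3.3, -0.4, 6.1]
width: 0.0137
gripper_force: 40.0
```

move_arm(
  rows="0 0 7 0 0 0 0;0 0 7 0 0 0 0;0 0 7 0 0 0 0;0 0 7 0 0 0 0;0 0 5 0 0 0 0;0 0 1 0 0 0 0;0 0 0 0 0 0 0",
)

```text
t: 58.0
eef_pos: [0.4997, 0.0349, 0.1062]
ee_rot: [3.141, -0.001, -1.696]
force: [-3.7, 0.7, 7.1]
width: 0.0139
gripper_force: 40.2
```

```bash
python3 -c "
from h import *
plan();print(arm.get_state()['moment'])"
```

```text
now [0.4997 0.0349 0.1062] -97.2 [ 3.141e+00 -1.000e-03] w 0.0139 F [-3.7  0.7  7.1] g 40.2 t 58.0
[0.2540083  1.49134165 0.65250685]
```

move_arm(
  rows="0 0 0 0 0 0 0.05;0 0 0 0 0 0 0.05;0 0 0 0 0 0 0.05;0 0 0 0 0 -0.05 0.05;0 0 0 0 0 -0.06 0.05;0 0 0 0.05 0 -0.03 0.05;0 0 0 0.05 0 0 0.05;0 0 0 0.05 0 0 0.05",
)

```text
t: 59.0
eef_pos: [0.481, -0.1148, 0.2462]
ee_rot: [-3.14, 0.0, -1.696]
force: [1.2, -0.5, -0.4]
width: 0.0499
gripper_force: 0.0
```

move_arm(
  rows="0 0 0 0.06 0 0 0.05;0 0 0 0.06 0 0 0.05;0 0 0 0 0 0 0.05;0 0 0 0 0 0 0.05",
)

```text
t: 59.5
eef_pos: [0.4658, -0.2329, 0.2453]
ee_rot: [3.141, 0.0, -1.699]
force: [0.5, 0.2, -0.0]
width: 0.0502
gripper_force: 0.0
```

```bash
sed -i "s/np.load('top0.npz')/np.load('top9.npz')/" m.py; python3 -c "
from h import *
im,d,K,W=grab('top');cv2.imwrite('pics/top9.png',im);np.savez('top9.npz',im=im,d=d,K=K,W=W);plan()
h=cv2.cvtColor(im,cv2.COLOR_BGR2HSV)
for n,a,b,z,u in (('bar',(0,150,80),(4,255,255),.125,(200,250)),('knob',(0,0,0),(180,255,45),.116,(110,145)),('cover',(4,180,120),(18,255,255),.079,(90,230))):
  m=cv2.inRange(h,a,b);m[:,:u[0]]=0;m[:,u[1]:]=0;m[:180]=0;m[310:]=0
  k=cv2.findContours(m,0,1)[0]
  if k: print(n,cv2.minAreaRect((1000*ray(max(k,key=cv2.contourArea)[:,0],K,W,z)[:,:2]).astype(np.float32)))
P=cloud(d,K,W);m=(abs(P[...,0]-.519)<.01)&(abs(P[...,1]-.244)<.01);print(np.median(P[m][:,2]))
"
```

```text
now [ 0.466  -0.2323  0.2454] -97.2 [3.141 0.   ] w 0.0501 F [-0.   0.5  0.8] g 0.0 t 59.5
knob ((519.3270874023438, 241.41314697265625), (28.565269470214844, 21.578521728515625), 74.11465454101562)
cover ((515.48681640625, 188.90933227539062), (154.0966033935547, 183.51902770996094), 84.19100189208984)
0.11612871344029962
```

View pics/top9.png

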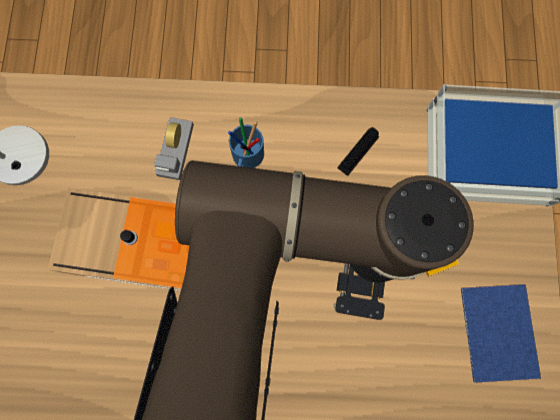

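The knob sits at its original closed position and height (pixel 128,237), and the pieces show through the cover. The arm hides the cam here, so I'll check the bar with the scene camera.

```bash
python3 -c "
from h import *
def f(im,K,W):
  h=cv2.cvtColor(im,cv2.COLOR_BGR2HSV);m=cv2.inRange(h,(0,150,60),(5,255,255));m[:,:255]=0;m[:,300:]=0;m[:130]=0;m[180:]=0
  k=cv2.findContours(m,0,1)[0]
  if k: c=max(k,key=cv2.contourArea);print(cv2.contourArea(c),cv2.boundingRect(c),cv2.minAreaRect((1000*ray(c[:,0],K,W,.125)[:,:2]).astype(np.float32)))
Z=np.load('scene0.npz');f(Z['im'],Z['K'],Z['W'])
im,d,K,W=grab('scene');cv2.imwrite('pics/s9.png',im);f(im,K,W)"
```

```text
182.5 (267, 141, 17, 22) ((509.1795959472656, 17.97867774963379), (78.64273834228516, 30.080711364746094), 88.78359985351562)
187.0 (267, 142, 17, 21) ((508.6518859863281, 17.82851219177246), (76.32389831542969, 33.55586624145508), 83.7913589477539)
```

The bar is back in its locked pose, a few degrees past where it started, so I'm handing in.

```bash
python3 -c "
from station import arm
print(arm.job_done())"
```

```text
the job is handed in; nothing more can be done
None
```

All six pieces are in the well, the cover is closed with the plunger down in its slot, and the cam is turned to its stop; I handed the job in at about 60 s, and the hand-in call returned no verdict.

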